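# Park the sliding snack cup beside the plate

### The job

On the high chair tray, first press the snack cup's open flap fully shut with a fingertip, then push the cup along its rail towards the round suction plate until it drops into the rail notch at that end, and leave it sitting there with the flap still shut. Only press and push: do not lift the cup, and leave everything else on the tray where it is.

Things in the scene. Friction and masses are not known exactly. Their poses are not given: they have to be found in the camera images.
- rail: Low grey rail fixed to the white tray: base plate 90 x 276 mm, 8 mm thick, with a central aluminium rib 16 mm wide whose top is 22 mm above the tray, and a cap 60 mm wide and 24 mm high at each end. Origin: centre of the underside, on the tray top (z = 0). Its y axis runs along the rail, x across it, z up. The rail may be turned up to about 15 degrees from the robot's y axis. The rib has two 14 mm gaps, the notches, centred 80 mm either side of the middle.
- notch_left (a point): Centre of the notch at the rail's +y end, at rib-top height: rail frame (0, 80, 22) mm.
- notch_right (a point): Centre of the notch at the rail's -y end, at rib-top height: rail frame (0, -80, 22) mm.
- plate: Round teal suction plate, 150 mm across, 22 mm high, stuck to the tray near one end of the rail (either end; its centre is about 225 mm from the rail's middle, and a small jar stands off the other end). Origin: centre of its underside.
- carriage (a joint): Position of the snack cup along the rail (m): 0 in the middle, growing along the rail's +y, end stops at -0.1 and 0.1. The cup sits in a notch at +0.080 or -0.080. It takes about 1.6 N to slide; within about 3 mm of a notch's centre the cup runs in by itself, drops and centres itself, and pushing it out again takes about 7 to 13 N.
- cup (a joint): Height of the snack cup relative to riding on the rib (m): about 0 while riding, about -0.004 dropped in a notch, positive if lifted. The cup is held down by its weight only (0.4 to 0.7 kg).
- cup_center (a point): Middle point of the snack cup, a cream square cup, 80 x 80 mm and 62 mm high, its sides parallel to the rail's x and y, walls 4 mm. While riding, its underside is 28 mm and its rim 90 mm above the tray; this point is 59 mm above the tray, in the middle of the cup.
- flap (a joint): Opening angle of the cup's flap (rad): 0 shut flat on the rim, growing as it swings up, to 1.9; it starts at 0.5 to 1.0 and stays where it is left (stiff hinge, about 0.03 N m). The flap is a cream plate 80 x 80 mm, 4 mm thick, hinged along the cup's rail +x edge (40 mm from the cup's centre, 92 mm above the tray); pressing down on it from above shuts it; its top is then 94 mm above the tray.
- flap_tab (a point): Middle of the top of the 12 x 30 mm tab on the flap's free edge, 88 mm from the hinge line, on the rail -x side when shut.
- jar: Glass baby food jar with a steel twist cap, 60 mm across, 85 mm high, standing off the end of the rail away from the plate. Not to be disturbed. Origin: centre of its underside.
- fork: Cream plastic fork about 134 mm long, 6 mm thick, lying on the rail's -x side. Not to be disturbed. Origin: on its underside.
- spoon: Spoon 130 mm long, lying on the rail's -x side. Not to be disturbed. Origin: on its underside.
- beaker: Small mug with a handle, 66 mm across, 75 mm high, on the rail's +x side. Not to be disturbed. Origin: centre of its underside.
- teether: Flat wooden ring, 68 mm across, 12 mm high, on the rail's +x side. Not to be disturbed. Origin: centre of its underside.
- tub: White round tub, 56 mm across, 40 mm high, on the rail's +x side. Not to be disturbed. Origin: centre of its underside.
Not all that is in view belongs to the job. There is more than one size of the plate; the one meant has the size given above.

How it is judged:
On the way, in this order (a step that is already met when the one before it is completed fails the run):
1. the flap is pressed shut before the cup is parked (value of joint flap below 0.06 rad and value of joint carriage between -0.06 and 0.06 m), for 0.2 s.
2. the cup has dropped into the notch nearest the plate (((y of plate in the frame of rail above 0 m and value of joint carriage between 0.076 and 0.084 m) or (y of plate in the frame of rail below 0 m and value of joint carriage between -0.084 and -0.076 m)) and value of joint cup below -0.002 m), for 0.2 s.
At the end, for the whole second after the job is handed in: The cup rests in the notch at the plate's end of the rail (within 4 mm of its centre along the rail and dropped by more than 2 mm), the flap is shut (under 0.08 rad) and the cup is still (all of step 2 and value of joint flap below 0.08 rad and linear speed of cup below 0.01 m/s); the robot touches nothing.
It fails at once if the snack cup is lifted off its rail by more than 8 mm (value of joint cup above 0.008 m).
It fails at once if another thing on the tray is moved by more than 20 mm (distance of any of jar, fork, spoon, beaker, teether, tub from where it was at the start of the episode above 0.02 m).
It also fails if it takes over 48 s, if anything falls off the work surface, if the arm or the gripper's body presses on something with over 40 N, if the wrist force passes 120 N, or if a joint passes its speed limit or range.

### The arm

A 6-joint arm with a two-finger parallel gripper is mounted at the origin on the work surface. World frame = base frame: x ahead of the robot, y to its left, z up, the work surface at z = 0. Lengths are in m, angles in rad, forces in N, time in s.
With the tool pointing down it reaches from about 0.325 to 0.9 m from the base axis. Payload 6.1 kg.
Tool frame: the origin (TCP) lies at the very end of the fingers, on their centre line; the grasp point (between the pads) lies 19 mm behind it; z points along the fingers, y is the direction in which the jaws open and shut (so a half turn about z gives the same grasp; the last joint's range is limited). The gripper opens to 85 mm and grips with 20 to 120 N. Pads are 22 mm wide; open, the fingers measure 114 mm over their backs; the gripper's body (76 mm by 85 mm) begins 54 mm behind the grasp point. The pads swing forward as they close: fully open they stand 13 mm farther back than shut.
Start: joints at [1.16, 0.22, 1.526, -0, 1.395, -0.126], TCP at [0.176, 0.6, 0.231] pointing down, gripper open.
Joint ranges: [-2.98, 2.98], [-0.91, 2.08], [0.09, 2.57], [-1.24, 4.39], [0.2, 2.65], [-2.68, 2.68]. Speed limits (rad/s): [2.57, 2.57, 3.01, 3.14, 3.14, 3.14].

### API

Orientations are given as a unit quaternion [x, y, z, w].
In Python, from cell import sense, capture, calibration, finish_job, masks_of, mark_of gives the robot as it stands.
- The arm moves only by the tool carry_out, never from a script. Its argument "deltas" is a list of rows, each a list of 3 entries, a list of its own where there are three numbers: the shift along the tool's x, y, z in mm, then the turn, a rotation vector about the tool's x, y, z in rad, then the opening in per cent of the stroke, from 0 (shut) to 100 (fully open). A call has 1 to 5 rows; each row is the pose to reach, as a shift and turn from the pose measured when the call began, along the tool's axes at that moment; what a row does not reach only later rows make up. A row lasts 1/12 s, in which the tool goes at most 41.7 mm and 7.16 degrees, less where a joint would pass 70% of its speed; a pose out of reach is approached as far as the arm can. A call with a gripper value outside its range is refused whole. The fingers move at their own pace and stop on an object; "force" is the grip in N (left out, the last holds). Time passes only in rows, so rows that repeat a pose let the fingers close. It gives the time, the measured TCP pose, the force and the opening at its end, in the units of the state.
- sense(): the state, without advancing time (a new reading comes with each control period).
- capture(name): name is "scene" or "top" or "wrist"; returns the picture (384x512x3 uint8, red, green, blue); there is no depth.
- calibration(name): a dict with "fx", "fy", "cx", "cy" (pixels), "position" and "attitude" of the camera in the world. Camera axes: x right, y down, z forward; pixel columns grow to the right and rows downward; lengths in m; the calibration is good to about 2 mm. A picture is of the moment at which its call begins: read the wrist's pose just before it. calibration takes no time and is no camera call; for the wrist camera it gives the pose at the moment of the call.
- finish_job(): hands the job in, once; it reports no verdict.
Trained networks look in the newest picture that a camera, given by its name, has taken for a name from the list of things; names that differ only in an ending like _2 or _b are one class to them, and where a whole thing is asked for, a point or a joint stands for the part that bears it (a point fixed in the world has none). Each returns a list of dicts, best first, with "p" (0 to 1); they miss things now and then, are a little off and sometimes report something else, mostly with a low value. They report only what shows in the picture. A call takes as long as a camera call. They do not tell look-alikes from the thing itself.
- masks_of(camera, label): "region" (384x512 bool, what is visible of it) and "bbox" ([centre column, centre row, width, height] in pixels, round what is visible of it).
- mark_of(camera, label): "location" ([column, row] in pixels: a listed point, or the origin of a listed thing).
The state is a dict: "clock": time; "joint_pos": joint angles; "qd": joint speeds; "effort": joint torques, N m; "ee_pos": TCP position; "ee_rot": TCP orientation; "force": force on the tool from outside, world axes, zero at the start; "wrist_torque": the same for the moment, N m; "width": finger opening in m.
Only numpy, scipy, OpenCV 4.12 (cv2) and the standard library are available. Lean on these libraries where they do the work, as an engineer would, in place of code of your own. Each camera call takes 0.05 s, during which the arm holds its last target. There are 200 camera calls.

## Working session

There is one attempt and no reset: what is moved stays moved. The work goes in short steps, Python scripts to look and compute and a tool call to move; the robot and the scene stay as the last step left them, time stands still between calls to the robot, and variables do not carry over. Pictures are saved under pics/ and viewed, about 8 in all and at most 12, crops included, and the job is handed in when it is done.

Besides the shell and the picture viewer there is one more tool, called after "Request:" as name(argument=value, ...) on one line, values as JSON. carry_out: Moves the arm, as the interface text tells. Its arguments: {"type":"object","properties":{"deltas":{"type":"array"},"force":{"type":"number"}},"required":["deltas"]}

```bash
mkdir -p pics
cat > h.py <<'E'
import numpy as np, cv2, json
from cell import *
from scipy.spatial.transform import Rotation as R
def rotm(c):
    a=np.array(c["attitude"]); return R.from_quat(a).as_matrix() if a.shape==(4,) else a
def ray(c,uv,z):
    d=rotm(c)@np.array([(uv[0]-c["cx"])/c["fx"],(uv[1]-c["cy"])/c["fy"],1]); p=np.array(c["position"]); return p+d*(z-p[2])/d[2]
def proj(c,P):
    q=rotm(c).T@(np.array(P)-c["position"]); return np.array([c["fx"]*q[0]/q[2]+c["cx"],c["fy"]*q[1]/q[2]+c["cy"]])
E
python3 - <<'E'
from h import *
s=sense(); print(s)
Z=dict(rail=0,plate=0,jar=0,beaker=0,tub=0,teether=0,fork=0,spoon=0,notch_left=.022,notch_right=.022,cup_center=.059)
ims=[]
for n in("top","scene"):
    im=capture(n); c=calibration(n); print(n,c); o=im[:,:,::-1].copy()
    for l in list(Z)+["flap_tab"]:
        for r in mark_of(n,l)[:2]:
            print(n,l,round(r["p"],2),np.round(r["location"],1),np.round(ray(c,r["location"],Z.get(l,.13)),3))
    cv2.imwrite(f"pics/{n}.png",o)
E
```

```text
{'clock': 0.0, 'joint_pos': array([ 1.15990145e+00,  2.21244656e-01,  1.52761403e+00, -3.93344234e-05,
        1.39469680e+00, -1.26090114e-01]), 'qd': array([-0.00031297, -0.00035364,  0.00078176,  0.00216002,  0.00049653,
        0.00121579]), 'effort': array([-6.68917073e-04, -4.96911013e+01, -3.89382255e+01, -4.28622916e-04,
        1.13945434e-02,  1.63478779e-05]), 'ee_pos': array([0.17537177, 0.599258  , 0.23018622]), 'ee_rot': array([ 1.41918090e-01,  9.89877918e-01, -9.51392263e-04, -2.41683058e-04]), 'force': array([0.39276252, 0.82769222, 0.23610497]), 'wrist_torque': array([ 0.06893186, -0.01072007,  0.00070774]), 'width': 0.08543892293727104}
top {'fx': 346.7799643442226, 'fy': 346.7799643442226, 'cx': 256.41775792825865, 'cy': 194.9342275150662, 'position': array([ 0.37900836, -0.00144131,  0.80283606]), 'attitude': array([-0.70239759,  0.70669885, -0.05396306,  0.06559228])}
top rail 0.86 [281.1 181.1] [ 0.549 -0.047  0.   ]
top rail 0.41 [316.5 127.9] [ 0.68  -0.135  0.   ]
top plate 0.95 [372.  309.7] [ 0.257 -0.243  0.   ]
top plate 0.77 [369.2 161.9] [ 0.594 -0.257
[... 1167 characters left out ...]
265.2] [ 0.647 -0.021  0.   ]
scene teether 0.45 [235.6 188.9] [0.404 0.02  0.   ]
scene fork 0.87 [189.3 238. ] [ 0.451 -0.149  0.   ]
scene spoon 0.75 [235.6 187. ] [0.399 0.024 0.   ]
scene spoon 0.17 [187.3 240.5] [ 0.454 -0.156  0.   ]
scene notch_left 0.68 [259.9 304.1] [ 0.681 -0.133  0.022]
scene notch_left 0.67 [272.6 209.7] [0.523 0.038 0.022]
scene notch_right 0.7 [237.2 191.4] [0.428 0.008 0.022]
scene notch_right 0.63 [228.5 261.2] [ 0.566 -0.123  0.022]
scene cup_center 0.8 [251.4 223.8] [ 0.543 -0.041  0.059]
scene cup_center 0.7 [259.6 305.5] [ 0.695 -0.146  0.059]
scene flap_tab 0.84 [237.8 192.5] [ 0.503 -0.044  0.13 ]
scene flap_tab 0.6 [260.2 307.3] [ 0.721 -0.167  0.13 ]
```

Run:
```python
import cv2,numpy as np
a=cv2.imread("pics/top.png")[90:330,140:440];b=cv2.imread("pics/scene.png")[110:350,60:360]
cv2.imwrite("pics/both.png",cv2.resize(np.vstack([a,b]),None,fx=1.25,fy=1.25) if 0 else np.hstack([cv2.resize(a,(400,320)),cv2.resize(b,(400,320))]))
```

```text
(no output)
```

View pics/both.png

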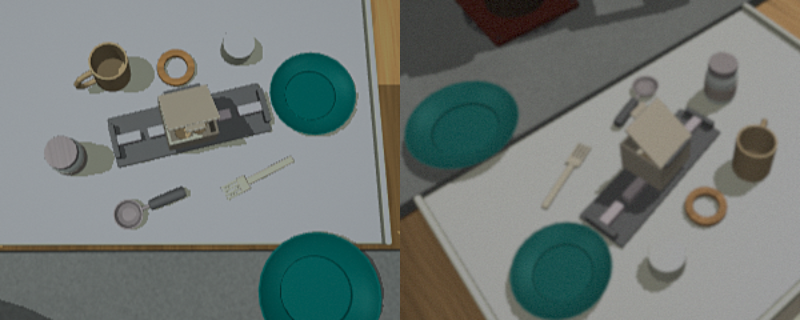

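The top view shows the rail running slightly oblique. The 150 mm plate is at top-image (369,162), on the rail's -y side, with the jar at the +y end. The flap is half open and hinged on the far (+x) side. The plate at (372,310) is off the tray, so it is a look-alike. Next I'll refine the rail pose.

```bash
cat >> h.py <<'E'
def tri(a,b):
    A=[];y=[]
    for n,uv in(("top",a),("scene",b)):
        c=calibration(n); p=ray(c,uv,0)-c["position"]; p/=np.linalg.norm(p); M=np.eye(3)-np.outer(p,p); A.append(M); y.append(M@c["position"])
    return np.linalg.lstsq(np.vstack(A),np.hstack(y),rcond=None)[0]
E
python3 - <<'E'
from h import *
for n,a,b in[("notchL",[247.7,188.6],[272.6,209.7]),("notchR",[315.1,173.8],[228.5,261.2]),("cup",[284,179.4],[251.4,223.8]),("tab",[286.6,185],[237.8,192.5])]: print(n,np.round(tri(a,b),3))
for n in("top","scene"):
    capture(n); c=calibration(n); m=masks_of(n,"rail")[0]; v,u=np.nonzero(m["region"])
    P=np.array([ray(c,p,.008)[:2] for p in zip(u,v)],np.float32); r=cv2.minAreaRect(P*1000); print(n,m["p"],len(u),r, np.round(cv2.boxPoints(r)))
E
```

```text
notchL [0.527 0.032 0.03 ]
notchR [ 0.563 -0.123  0.018]
cup [ 0.542 -0.046  0.062]
tab [ 0.511 -0.05   0.142]
top 0.88 4887 ((554.9132690429688, -47.026824951171875), (115.44881439208984, 281.70208740234375), 13.288932800292969) [[ 466.   77.]
 [ 531. -197.]
 [ 643. -171.]
 [ 579.  103.]]
scene 0.78 5420 ((512.568359375, -49.62115478515625), (157.28372192382812, 289.5677795410156), 14.379499435424805) [[ 400.   71.]
 [ 472. -209.]
 [ 625. -170.]
 [ 553.  110.]]
```

Request:
carry_out(deltas=[[[-519,-525,40],[0,0,0],0],[[-519,-525,40],[0,0,0],0],[[-519,-525,40],[0,0,0],0],[[-519,-525,40],[0,0,0],0],[[-519,-525,40],[0,0,0],0]], force=40)

```text
clock: 1.92
ee_pos: [0.2748, 0.4151, 0.2199]
ee_rot: [0.142, 0.99, 0.0, 0.0]
force: [0.2, -0.6, 1.0]
width: 0.0256
```

Request:
carry_out(deltas=[[[-371,-376,30],[0,0,0],0],[[-371,-376,30],[0,0,0],0],[[-371,-376,30],[0,0,0],0],[[-371,-376,30],[0,0,0],0],[[-371,-376,30],[0,0,0],0]])

```text
clock: 2.33
ee_pos: [0.3736, 0.2319, 0.2085]
ee_rot: [0.141, 0.99, 0.0, 0.001]
force: [2.0, 0.3, -0.1]
width: -0.0003
```

Request:
carry_out(deltas=[[[-224,-227,20],[0,0,0],0],[[-224,-227,20],[0,0,0],0],[[-224,-227,20],[0,0,0],0],[[-224,-227,20],[0,0,0],0],[[-224,-227,20],[0,0,0],0]])

```text
clock: 2.75
ee_pos: [0.4724, 0.0485, 0.1958]
ee_rot: [0.141, 0.99, 0.001, 0.001]
force: [1.0, -0.1, 0.0]
width: 0.0002
```

Request:
carry_out(deltas=[[[0,0,0],[0,0,0.12],0],[[0,0,0],[0,0,0.24],0],[[0,0,0],[0,0,0.36],0],[[0,0,0],[0,0,0.48],0],[[0,0,0],[0,0,0.6],0]])

```text
clock: 3.17
ee_pos: [0.4724, 0.0481, 0.1959]
ee_rot: [0.431, 0.903, 0.001, 0.001]
force: [0.2, -0.1, 0.1]
width: -0.0001
```

Request:
carry_out(deltas=[[[0,0,0],[0,0,0.12],0],[[0,0,0],[0,0,0.24],0],[[0,0,0],[0,0,0.36],0],[[0,0,0],[0,0,0.46],0],[[0,0,0],[0,0,0.46],0]])

```text
clock: 3.58
ee_pos: [0.4725, 0.0481, 0.196]
ee_rot: [0.626, 0.779, 0.001, 0.001]
force: [-0.4, -0.2, -0.8]
width: -0.0001
```

Request:
carry_out(deltas=[[[-108,31,20],[0,0,0],0],[[-108,31,20],[0,0,0],0],[[-108,31,20],[0,0,0],0],[[-108,31,40],[0,0,0],0],[[-108,31,40],[0,0,0],0]])

```text
clock: 4.0
ee_pos: [0.5246, -0.0517, 0.1528]
ee_rot: [0.626, 0.78, 0.0, -0.001]
force: [-0.3, 0.8, -0.6]
width: -0.0002
```

Request:
carry_out(deltas=[[[0,0,10],[0,0,0],0],[[0,0,20],[0,0,0],0],[[0,0,30],[0,0,0],0],[[0,0,40],[0,0,0],0],[[0,0,48],[0,0,0],0]])

```text
clock: 4.42
ee_pos: [0.524, -0.0509, 0.1037]
ee_rot: [0.626, 0.78, 0.0, -0.002]
force: [-0.6, 0.1, -0.2]
width: -0.0
```

Request:
carry_out(deltas=[[[0,0,3],[0,0,0],0],[[0,0,5],[0,0,0],0],[[0,0,7],[0,0,0],0],[[0,0,9],[0,0,0],0]])

```text
clock: 4.75
ee_pos: [0.5244, -0.0508, 0.095]
ee_rot: [0.626, 0.78, 0.0, -0.001]
force: [-0.8, -0.4, 0.9]
width: -0.0002
```

Run:
```python
from h import *
s=sense();print(s["ee_pos"],s["force"])
o=[cv2.resize(capture(n)[130:270,180:340,::-1],(400,350)) for n in("top","scene")]
cv2.imwrite("pics/p1.png",np.hstack(o))
```

```text
[ 0.52435959 -0.05082957  0.0950088 ] [-0.79416919 -0.3999349   0.86486765]
```

View pics/p1.png

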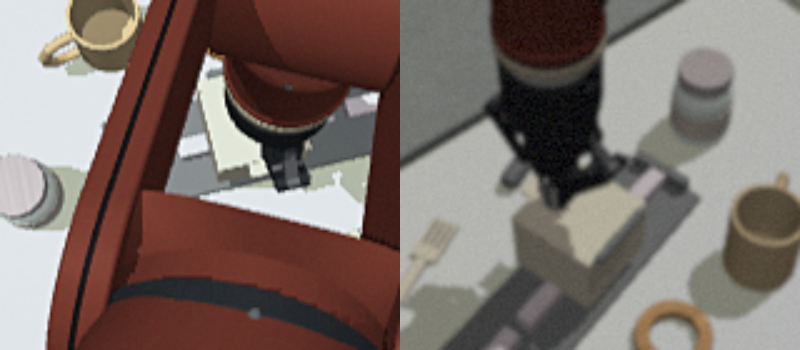

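The scene crop shows the flap nearly flat under the fingertip, around crop (590,210). I'll press on until the force rises.

Request:
carry_out(deltas=[[[0,0,1.5],[0,0,0],0],[[0,0,3],[0,0,0],0],[[0,0,3],[0,0,0],0],[[0,0,3],[0,0,0],0]])

```text
clock: 5.18
ee_pos: [0.5249, -0.0512, 0.0932]
ee_rot: [0.626, 0.78, 0.0, -0.001]
force: [-2.4, 0.7, 7.8]
width: 0.0001
```

Request:
carry_out(deltas=[[[0,0,2],[0,0,0],0],[[0,0,2],[0,0,0],0],[[0,0,-15],[0,0,0],0],[[0,0,-30],[0,0,0],0],[[0,0,-30],[0,0,0],0]])

```text
clock: 5.6
ee_pos: [0.5272, -0.0518, 0.1265]
ee_rot: [0.626, 0.78, 0.002, 0.002]
force: [1.2, -0.5, 0.8]
width: 0.0002
```

Request:
carry_out(deltas=[[[35,10,0],[0,0,0],0],[[70,20,0],[0,0,0],0],[[70,20,0],[0,0,0],0]])

```text
clock: 5.85
ee_pos: [0.5315, 0.0254, 0.1262]
ee_rot: [0.625, 0.781, 0.003, 0.001]
force: [0.0, -0.9, 0.8]
width: -0.0002
```

Run:
```python
from h import *
s=sense();print(s["ee_pos"],s["force"])
o=[cv2.resize(capture(n)[130:270,180:340,::-1] if n!="wrist" else capture(n)[:,:,::-1],(400,350)) for n in("wrist","scene")]
cv2.imwrite("pics/p2.png",np.hstack(o))
for r in mark_of("scene","cup_center")[:1]+mark_of("scene","flap_tab")[:1]: print(r["p"],r["location"],ray(calibration("scene"),r["location"],.059),ray(calibration("scene"),r["location"],.094))
```

```text
[0.53147065 0.02541779 0.12618225] [ 0.03563302 -0.88253525  0.78735082]
0.59 [252.9, 224.6] [ 0.54641548 -0.04009148  0.059     ] [ 0.56524536 -0.05518961  0.094     ]
0.95 [231.5, 202.7] [ 0.47009805 -0.03929665  0.059     ] [ 0.49273658 -0.05443444  0.094     ]
```

View pics/p2.png

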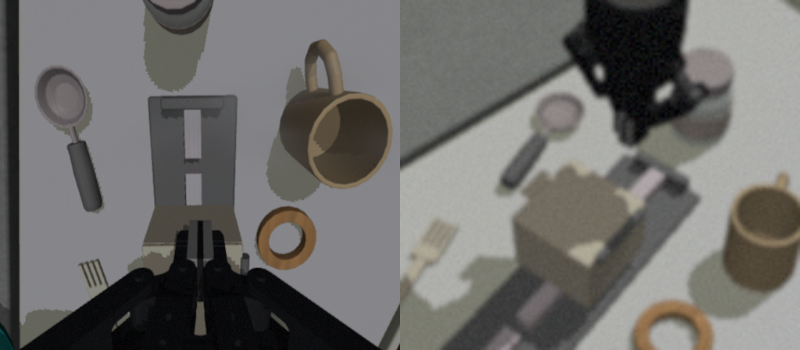

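The flap now lies flat on the cup, and the fingertip is beyond the cup's +y face, centred over the rib. I'll descend beside the cup.

Request:
carry_out(deltas=[[[0,-3,20],[0,0,0],0],[[0,-3,40],[0,0,0],0],[[0,-3,60],[0,0,0],0],[[0,-3,71],[0,0,0],0],[[0,-3,71],[0,0,0],0]])

```text
clock: 6.47
ee_pos: [0.5262, 0.019, 0.0519]
ee_rot: [0.626, 0.78, -0.0, -0.001]
force: [0.1, -0.4, 0.3]
width: 0.0003
```

Request:
carry_out(deltas=[[[-6,0,0],[0,0,0],0],[[-12,0,0],[0,0,0],0],[[-18,0,0],[0,0,0],0],[[-24,0,0],[0,0,0],0],[[-30,0,0],[0,0,0],0]])

```text
clock: 6.88
ee_pos: [0.5334, -0.0111, 0.0527]
ee_rot: [0.626, 0.78, 0.0, -0.0]
force: [-0.2, 3.3, 0.1]
width: -0.0002
```

Request:
carry_out(deltas=[[[-6,0,0],[0,0,0],0],[[-12,0,0],[0,0,0],0],[[-18,0,0],[0,0,0],0],[[-24,0,0],[0,0,0],0],[[-30,0,0],[0,0,0],0]])

```text
clock: 7.3
ee_pos: [0.5404, -0.041, 0.053]
ee_rot: [0.626, 0.78, 0.0, 0.0]
force: [0.4, 2.7, 1.0]
width: 0.0001
```

Request:
carry_out(deltas=[[[-5,0,0],[0,0,0],0],[[-10,0,0],[0,0,0],0],[[-15,0,0],[0,0,0],0],[[-18,0,0],[0,0,0],0],[[-18,0,0],[0,0,0],0]])

```text
clock: 7.72
ee_pos: [0.5444, -0.0595, 0.053]
ee_rot: [0.626, 0.779, 0.0, 0.001]
force: [0.4, -0.2, 0.1]
width: -0.0001
```

Run:
```python
from h import *
s=sense();print(s["ee_pos"],s["force"])
im=capture("scene"); c=calibration("scene")
for l in("cup_center","notch_right","notch_left","rail"):
  for r in mark_of("scene",l)[:1]: print(l,r["p"],r["location"],ray(c,r["location"],dict(cup_center=.059,rail=0).get(l,.022)))
# model cup bottom/top corners for several carriage values drawn
o=cv2.resize(im[150:290,170:330,::-1],(800,700),interpolation=cv2.INTER_CUBIC)
C=np.array([.545,-.046]);X=np.array([.974,.228]);Y=np.array([-.228,.974])
for s_,col in((-.06,(0,255,0)),(-.08,(0,0,255))):
  for z in(.028,.09):
    q=[(proj(c,[*(C+X*a*.04+Y*(s_+b*.04)),z])-[170,150])*5 for a,b in((1,1),(1,-1),(-1,-1),(-1,1))]
    cv2.polylines(o,[np.int32(q)],True,col,1)
cv2.imwrite("pics/p3.png",o[:600])
```

```text
[ 0.54437114 -0.05945017  0.05298524] [ 0.44934999 -0.22653652  0.11756616]
cup_center 0.91 [232.7, 243.6] [ 0.55650611 -0.10230449  0.059     ]
notch_right 0.72 [231.6, 261.6] [ 0.57075638 -0.1183746   0.022     ]
notch_left 0.73 [272.6, 209.7] [0.52333758 0.03751702 0.022     ]
rail 0.81 [248.6, 242.1] [ 0.5452734  -0.05222432  0.        ]
```

View pics/p3.png

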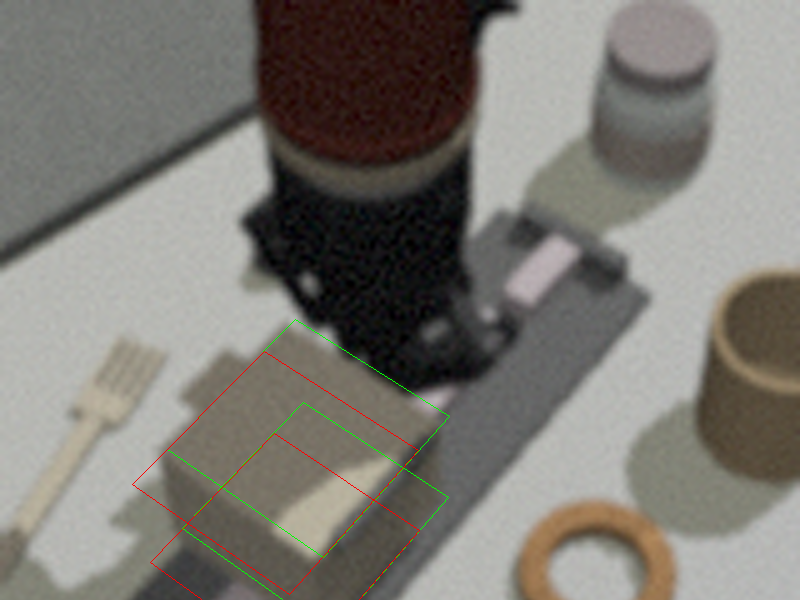

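The cup is at about -0.06 (green outline) and still riding. I'll advance in small steps.

Request:
carry_out(deltas=[[[-3,0,0],[0,0,0],0],[[-6,0,0],[0,0,0],0],[[-9,0,0],[0,0,0],0],[[-11,0,0],[0,0,0],0]])

```text
clock: 8.3
ee_pos: [0.5465, -0.0697, 0.0529]
ee_rot: [0.626, 0.78, 0.0, 0.0]
force: [0.4, 0.9, 0.5]
width: -0.0001
```

Request:
carry_out(deltas=[[[-1,0,0],[0,0,0],0],[[-2,0,0],[0,0,0],0]])

```text
clock: 8.47
ee_pos: [0.5472, -0.0722, 0.053]
ee_rot: [0.626, 0.78, -0.0, 0.001]
force: [-0.5, -0.3, -0.7]
width: 0.0
```

Request:
carry_out(deltas=[[[-1,0,0],[0,0,0],0],[[-2,0,0],[0,0,0],0]])

```text
clock: 8.63
ee_pos: [0.5477, -0.0744, 0.0531]
ee_rot: [0.626, 0.78, -0.0, 0.001]
force: [-0.5, -0.2, 0.3]
width: -0.0002
```

Run:
```python
from h import *
s=sense();print(s["ee_pos"],s["force"])
im=capture("scene"); c=calibration("scene")
for l in("cup_center","notch_right"):
  for r in mark_of("scene",l)[:1]: print(l,r["p"],r["location"],ray(c,r["location"],dict(cup_center=.057).get(l,.022)))
o=cv2.resize(im[190:290,180:300,::-1],(720,600),interpolation=cv2.INTER_CUBIC)
C=np.array([.545,-.046]);X=np.array([.974,.228]);Y=np.array([-.228,.974])
for dz,col in((0,(0,255,0)),(-.004,(0,0,255))):
    q=[(proj(c,[*(C+X*a*.04+Y*(-.08+b*.04)),.094+dz])-[180,190])*6 for a,b in((1,1),(1,-1),(-1,-1),(-1,1))]
    cv2.polylines(o,[np.int32(q)],True,col,1)
cv2.imwrite("pics/p4.png",o)
```

```text
[ 0.54772982 -0.07443927  0.05306017] [-0.463837   -0.21172757  0.2826284 ]
cup_center 0.93 [226.8, 251.3] [ 0.5623418  -0.12208791  0.057     ]
notch_right 0.88 [229.6, 257.4] [ 0.56005314 -0.11551604  0.022     ]
```

View pics/p4.png

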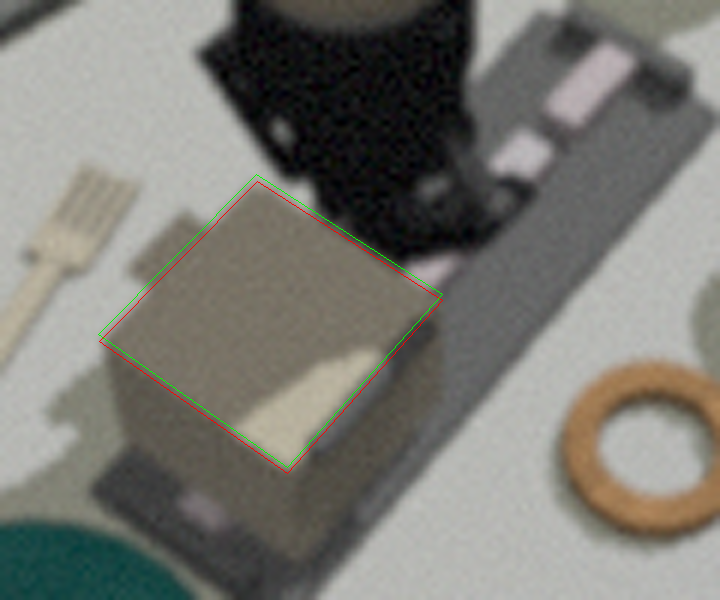

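The cup matches the -0.08 outline and the finger force is zero, so it seems to have run in. I'll confirm with a gentle nudge: a notched cup should resist above sliding friction.

Request:
carry_out(deltas=[[[-1,0,0],[0,0,0],0],[[-2,0,0],[0,0,0],0]])

```text
clock: 8.95
ee_pos: [0.5478, -0.0752, 0.0531]
ee_rot: [0.626, 0.779, 0.001, -0.0]
force: [-1.8, 7.2, 3.7]
width: 0.0
```

Request:
carry_out(deltas=[[[-1,0,0],[0,0,0],0],[[-1,0,0],[0,0,0],0]])

```text
clock: 9.12
ee_pos: [0.5478, -0.0751, 0.0531]
ee_rot: [0.626, 0.78, 0.001, -0.001]
force: [-0.9, 4.9, 2.2]
width: -0.0002
```

It holds against 7 N without moving, so it is in the notch. I'll back off, lift clear and check.

Request:
carry_out(deltas=[[[10,0,0],[0,0,0],0],[[25,0,0],[0,0,0],0],[[25,0,0],[0,0,0],0]])

```text
clock: 9.37
ee_pos: [0.5413, -0.0481, 0.0527]
ee_rot: [0.626, 0.78, 0.001, -0.002]
force: [-0.3, -1.2, -0.5]
width: -0.0001
```

Request:
carry_out(deltas=[[[0,0,-40],[0,0,0],0],[[0,0,-80],[0,0,0],0],[[40,0,-120],[0,0,0],0],[[80,0,-120],[0,0,0],0],[[120,0,-120],[0,0,0],0]])

```text
clock: 9.78
ee_pos: [0.5193, 0.0613, 0.1769]
ee_rot: [0.627, 0.779, 0.003, 0.001]
force: [1.0, 0.6, -1.5]
width: 0.0005
```

Run:
```python
from h import *
s=sense();print(s["clock"],s["ee_pos"],s["force"])
im=capture("scene"); c=calibration("scene")
for l in("cup_center","flap_tab"):
  for r in mark_of("scene",l)[:1]: print(l,r["p"],r["location"],ray(c,r["location"],dict(cup_center=.055).get(l,.09)))
o=cv2.resize(im[190:290,180:300,::-1],(720,600),interpolation=cv2.INTER_CUBIC)
C=np.array([.545,-.046]);X=np.array([.974,.228]);Y=np.array([-.228,.974])
for dz,col in((0,(0,255,0)),(-.004,(0,0,255))):
    q=[(proj(c,[*(C+X*a*.04+Y*(-.08+b*.04)),.094+dz])-[180,190])*6 for a,b in((1,1),(1,-1),(-1,-1),(-1,1))]
    cv2.polylines(o,[np.int32(q)],True,col,1)
cv2.imwrite("pics/p5.png",o)
```

```text
9.7833 [0.51934896 0.06130473 0.17693948] [ 1.01095783  0.64467775 -1.50144675]
cup_center 0.56 [227.2, 251.6] [ 0.56240203 -0.12125661  0.055     ]
flap_tab 0.56 [208.8, 231.1] [ 0.51848389 -0.13211353  0.09      ]
```

View pics/p5.png

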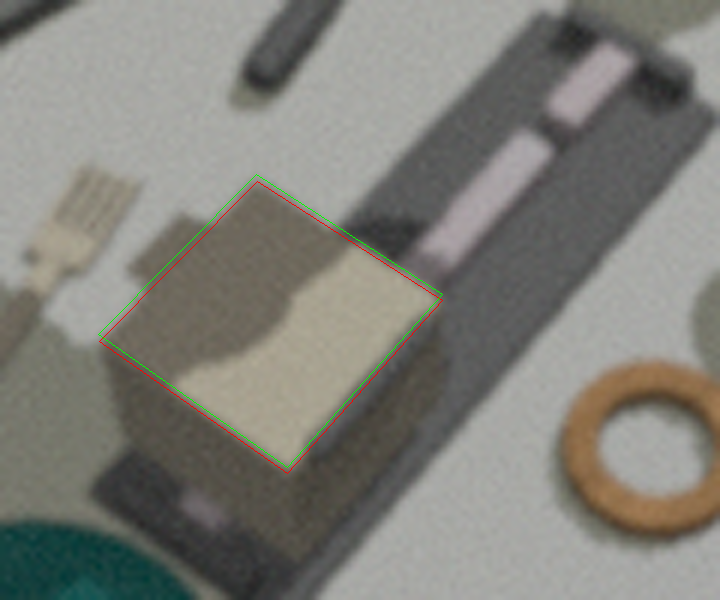

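The cup sits on the notch outline, with its flap edges flat along the shut-flap outline. The fork and teether have not moved, and the arm is clear.

```bash
python3 -c "from cell import *; finish_job()"
```

```text
the job is handed in; nothing more can be done
```

I pressed the flap shut with the closed fingertips until the force reached about 8 N at flap height. I then pushed the cup along the rail towards the 150 mm plate at the -y end until it ran into the notch. The job was handed in just after 9.8 s, with the arm clear of everything.

- **Cup in the notch:** it ran forward about 5 mm by itself, then gave less than 1 mm under a 7 N nudge; sliding takes about 1.6 N. In the last picture it matched the -0.080 m outline.
- **The 4 mm drop:** I inferred this from the resistance. The picture could not tell dropped from riding.
- **Flap shut:** it looked flat, and the tab was seen within about 4 mm of its shut position. That last detection had a low score (0.56), and I did not press the flap again after parking the cup.
- **Other things on the tray:** nothing looked moved, but I judged that only by eye. The last picture shows the fork, the teether and part of the spoon. The jar and beaker last showed during the push. The tub I saw only at the start.

No check failed or disagreed.

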